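# Take the red label tape off its spindle

## Robot

A 6-joint arm with a two-finger parallel gripper is mounted at the origin on a cart in front of the work surface, level with it; the furniture and walls round the work are solid. World frame = base frame: x ahead of the robot, y to its left, z up, the work surface at z = 0. Lengths are in m, angles in degrees, forces in N, time in s.
With the tool pointing down it reaches from about 0.35 to 0.875 m from the base axis. Payload 4.2 kg.
Tool frame: the origin (TCP) lies on the front face of the gripper's body, between the roots of the fingers; the fingertips stand 70 mm ahead of it and the grasp point (between the pads) lies 51 mm ahead of it; x points along the fingers, y is the direction in which the jaws open and shut, and the axes are right-handed (so a half turn about x gives the same grasp; the last joint's range is limited). The gripper opens to 87 mm and grips with 3 to 60 N. Pads are 19 mm wide; open, the fingers measure 117 mm over their backs; the gripper's body (75 mm by 190 mm) begins 51 mm behind the grasp point.
Start: joints at [-59.152, 22.042, 0.453, 0, -68.411, -14.817], TCP at [0.173, -0.601, 0.292] pointing down, gripper open.
Joint ranges: [-179.83, 179.83], [-69.29, 118.12], [-61.27, 80.66], [-181.25, 117.63], [-171.15, -9.14], [-177.46, 177.46]. Speed limits (degrees/s): [159.86, 159.86, 180, 180, 180, 180].

## Interface

Orientations are given as a 3x3 rotation matrix whose columns are the frame's x, y, z axes.
In Python, from station import r, viewer, spotter gives the robot as it stands.
- The arm moves only by the tool move_arm, never from a script. Its argument "series" is a list that holds one entry, the list of rows, each a list of 7 numbers: the turn, a rotation vector about the world's x, y, z scaled (see below), then the shift along the world's x, y, z scaled (see below), then the opening, from 0 (shut) to 1 (fully open). A call has 1 to 20 rows; each row shifts and turns the pose as measured when the row begins; what a row does not reach is not made up. The controller multiplies each number of a shift by 60 mm and each number of a turn by 8 degrees. A row lasts 1/8 s, in which the tool goes at most 62.5 mm and 10.7 degrees, less where a joint would pass 70% of its speed; a pose out of reach is approached as far as the arm can. A call with a number of a shift or a turn outside -1 to 1 is refused whole. A call with a gripper value outside its range is refused whole. The fingers move at their own pace and stop on an object; the grip force is fixed at half the most. Time passes only in rows, so rows that do not move let the fingers close. It gives the time, the measured TCP pose, the force and the opening at its end, in the units of the state.
- r.sense(): the state, without advancing time (a new reading comes with each control period).
- viewer.capture(name): name is "scene" or "top" or "wrist"; returns (picture, depth): 384x512x3 uint8, red, green, blue; 384x512 float32, m along the optical axis (not along the pixel's ray), 0 where there is no reading.
- viewer.camera_params(name): a dict with "mtx" (3x3 intrinsics, pixels), "pose" (4x4, takes a point from camera to world coordinates). Camera axes: x right, y down, z forward; pixel columns grow to the right and rows downward; lengths in m; the calibration is good to about 2 mm. A picture is of the moment at which its call begins: read the wrist's pose just before it. camera_params takes no time and is no camera call; for the wrist camera it gives the pose at the moment of the call.
- r.finish_job(): hands the job in, once; it reports no verdict.
Trained networks look in the newest picture that a camera, given by its name, has taken for a name from the list of things; names that differ only in an ending like _2 or _b are one class to them, and where a whole thing is asked for, a point or a joint stands for the part that bears it (a point fixed in the world has none). Each returns a list of dicts, best first, with "conf" (0 to 1); they miss things now and then, are a little off and sometimes report something else, mostly with a low value. They report only what shows in the picture. A call takes as long as a camera call. They do not tell look-alikes from the thing itself.
- spotter.find_in(camera, name): "centre" ([column, row] in pixels, amid what is visible of it).
- spotter.trace(camera, name): "mask" (384x512 bool, what is visible of it) and "centre" ([column, row] in pixels, amid what is visible of it).
The state is a dict: "time_s": time; "joints": joint angles; "joint_velocities": joint speeds; "effort": joint torques, N m; "tcp_pos": TCP position; "ee_rot": TCP orientation; "wrist_force": force on the tool from outside, world axes, zero at the start; "moment": the same for the moment, N m; "gripper_width": opening from 0.0 (shut) to 1.0 (fully open).
Only numpy, scipy, OpenCV 4.12 (cv2) and the standard library are available. Lean on these libraries where they do the work, as an engineer would, in place of code of your own. Each camera call takes 0.05 s, during which the arm holds its last target.

## Task

Slide the red roll of label tape off the open end of its spindle on the white tape holder and put it down in the grey tray. Leave the yellow roll hanging where it is.

Things in the scene. Friction and masses are not known exactly. Their poses are not given: they have to be found in the camera images.
- red_roll_center (a point): Centre (middle of the bore) of the loose red roll of label tape: outer diameter 50 mm, 24 mm wide, brown cardboard core with a 26 mm bore, 40 to 85 g. Its own x axis is the roll's axis. At the start it hangs on one of the holder's two spindles (either one), its centre about 7 mm below the spindle's axis; nothing else holds it.
- yellow_roll_center (a point): Centre of the yellow roll, same size and axes, hanging on the other spindle; it must stay there.
- holder: White metal tape holder, fixed. Origin: centre of its foot's underside (110 mm along x, 190 along y, 8 thick). Back plate 140 mm high at x = +35 to +43 mm. Two plain level 12 mm steel spindles stick out of it along -x, at y = +65 and -65 mm, axis 120 mm up; fixed ends (24 mm flange, 5 mm thick) at x = +35 mm, open ends at x = -90 mm. Rolls start with centres at x = -15 to -45 mm.
- tray_in (a point): Centre of the inner floor (4 mm above the worktop) of the open grey plastic tray, fixed to the worktop; outside 180 mm along its x, 150 mm along its y, 30 mm high, walls 4 mm. Its place and yaw vary.
There are look-alikes about, which are no part of the job. Of the things that look like the part that bears red_roll_center, the middle-sized one is meant.

How it is judged:
By the outcome, as a careful person would: the job done as asked, in the order asked, and still so for the second after the job is handed in, with the robot touching nothing.
It also fails if it takes over 38 s, if anything falls off the work surface, if the arm or the gripper's body presses on something with over 40 N, if the wrist force passes 120 N, or if a joint passes its speed limit or range.

## Working session

There is one attempt and no reset: what is moved stays moved. The work goes in short steps, Python scripts to look and compute and a tool call to move; the robot and the scene stay as the last step left them, time stands still between calls to the robot, and variables do not carry over. Pictures are saved under pics/ and viewed, and the job is handed in when it is done.

Besides the shell and the picture viewer there is one more tool, called as a command line: name --argument value ..., lists and objects as JSON in quotes. move_arm: Moves the arm, as the interface text tells. Its arguments: {"type":"object","properties":{"series":{"type":"array","items":{"type":"array","items":{"type":"array","items":{"type":"number","minimum":-1,"maximum":1}}}}},"required":["series"]}

```bash
ls; mkdir -p pics; python3 - <<'E'
from station import r, viewer, spotter
import cv2,numpy as np
print(r.sense())
for n in ["scene","top"]:
    im,d=viewer.capture(n); cv2.imwrite(f"pics/{n}0.png",im[:,:,::-1]); np.save(f"pics/{n}0.npy",d)
    p=viewer.camera_params(n); print(n,p["mtx"].round(1).tolist(),p["pose"].round(3).tolist())
    for t in ["red_roll_center","yellow_roll_center","holder","tray_in"]:
        print(n,t,[(np.round(x["centre"]).tolist(),round(x["conf"],2)) for x in spotter.find_in(n,t)])
E
```

```text
pics
{'time_s': 0.0, 'joints': array([-5.91529318e+01,  2.20900399e+01,  3.79599477e-01, -2.81176009e-02,
       -6.84127534e+01, -1.48159669e+01]), 'joint_velocities': array([-0.03647475,  0.02023938, -0.03428742,  0.12749016, -0.1159977 ,
       -0.05488305]), 'effort': array([ 1.69082496e-04, -3.90664351e+01,  1.87397540e+01,  4.22003388e+00,
        1.08363008e-02, -1.93243181e-04]), 'tcp_pos': array([ 0.17248529, -0.60025019,  0.29116808]), 'ee_rot': array([[-7.10685776e-04, -2.75984321e-01,  9.61161875e-01],
       [ 2.07991808e-03,  9.61159631e-01,  2.75985214e-01],
       [-9.99997584e-01,  2.19527673e-03, -1.09057700e-04]]), 'wrist_force': array([-0.36790528, -0.0546086 ,  0.10128305]), 'moment': array([0.01006601, 0.04079451, 0.01771287]), 'gripper_width': 0.9982697314215019}
scene [[416.5, 0.0, 254.3], [0.0, 416.5, 189.2], [0.0, 0.0, 1.0]] [[-0.892, -0.188, 0.41, 0.153], [-0.452, 0.376, -0.809, 0.858], [-0.002, -0.907, -0.42, 0.47], [0.0, 0.0, 0.0, 1.0]]
scene red_roll_center [([308.0, 231.0], 0.9), ([258.0, 149.0], 0.6), ([255.0, 166.0], 0.59)]
scene yellow_roll_center [([222.0, 159.0], 0.83)]
scene holder [([226.0, 173.0], 0.63)]
scene tray_in [([282.0, 292.0], 0.56)]
top [[415.0, 0.0, 258.5], [0.0, 415.0, 192.5], [0.0, 0.0, 1.0]] [[0.024, -0.994, 0.109, 0.434], [-1.0, -0.024, 0.005, 0.084], [-0.002, -0.109, -0.994, 1.013], [0.0, 0.0, 0.0, 1.0]]
top red_roll_center [([229.0, 256.0], 0.91), ([333.0, 151.0], 0.67)]
top yellow_roll_center [([275.0, 143.0], 0.53)]
top holder [([302.0, 135.0], 0.67)]
top tray_in [([152.0, 262.0], 0.57)]
```

View pics/scene0.png

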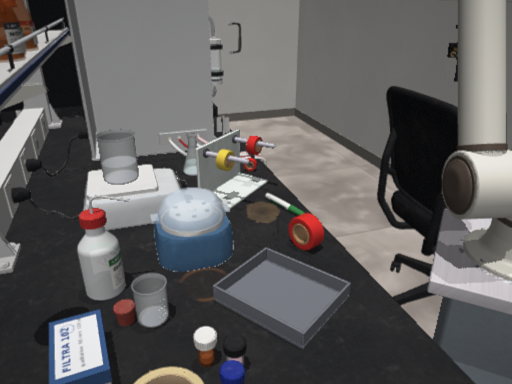

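View pics/top0.png

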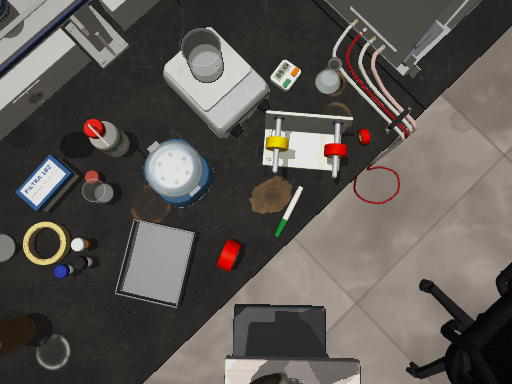

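```bash
python3 - <<'E'
import cv2
a=cv2.imread("pics/scene0.png")[110:260,160:360]; cv2.imwrite("pics/c1.png",cv2.resize(a,None,fx=4,fy=4,interpolation=2))
a=cv2.imread("pics/top0.png")[90:190,240:400]; cv2.imwrite("pics/c2.png",cv2.resize(a,None,fx=5,fy=5,interpolation=2))
E
```

```text
(no output)
```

View pics/c1.png

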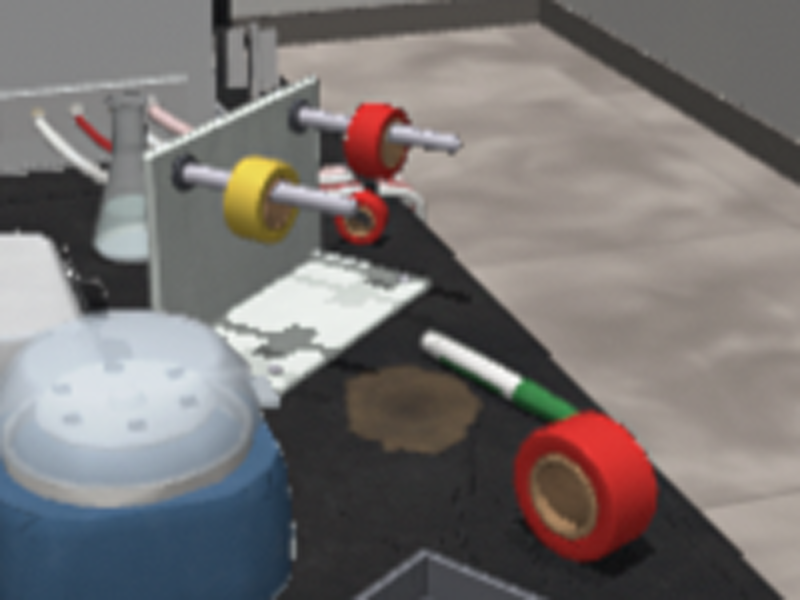

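View pics/c2.png

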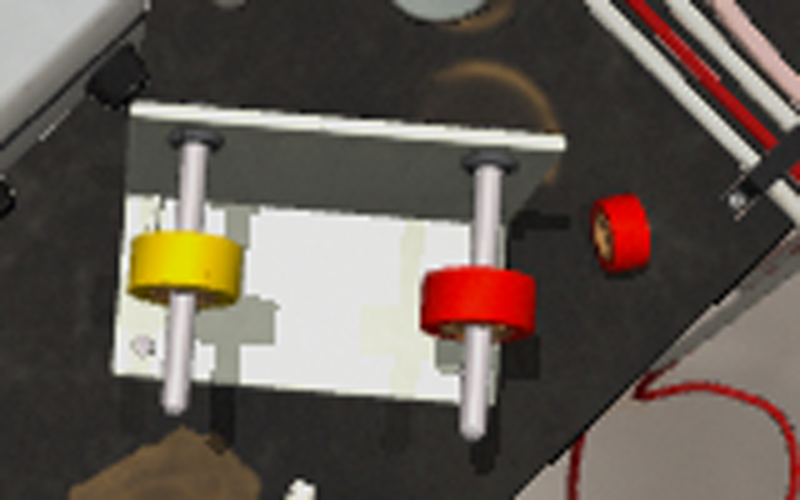

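The top view shows three red rolls: a large one on the worktop at top (229,256), a small one standing behind the holder at (364,136), and one on the spindle at (335,150). The spindle roll is the middle-sized one, and it is the only red one hanging on the holder, so it is the target. The crops confirm this. Next I'll measure.

```bash
cat > h.py <<'E'
from station import r, viewer, spotter
import cv2,numpy as np
def cloud(d,p):
    K=p["mtx"];v,u=np.mgrid[:d.shape[0],:d.shape[1]]
    P=np.stack([(u-K[0,2])*d/K[0,0],(v-K[1,2])*d/K[1,1],d],-1)
    W=P@p["pose"][:3,:3].T+p["pose"][:3,3]; W[d==0]=np.nan
    return W
def line(px,p):
    ray=p["pose"][:3,:3]@np.linalg.solve(p["mtx"],[px[0],px[1],1]);return p["pose"][:3,3],ray
def tri(L):
    A=np.zeros((3,3));b=np.zeros(3)
    for c,d in L:
        d=d/np.linalg.norm(d);M=np.eye(3)-np.outer(d,d);A+=M;b+=M@c
    return np.linalg.solve(A,b)
def proj(X,p):
    c=p["pose"][:3,:3].T@(np.asarray(X)-p["pose"][:3,3]);q=p["mtx"]@c;return q[:2]/q[2]
E
python3 - <<'E'
from h import *
for n in ["top","scene"]:
    d=np.load(f"pics/{n}0.npy");im=cv2.imread(f"pics/{n}0.png");p=viewer.camera_params(n);W=cloud(d,p)
    x,y,z=W[...,0],W[...,1],W[...,2]
    hsv=cv2.cvtColor(im,cv2.COLOR_BGR2HSV)
    red=((hsv[...,0]<8)|(hsv[...,0]>172))&(hsv[...,1]>150)&(hsv[...,2]>80)
    yel=(abs(hsv[...,0].astype(int)-27)<6)&(hsv[...,1]>150)
    nl,lab,st,cen=cv2.connectedComponentsWithStats(red.astype(np.uint8))
    for i in range(1,nl):
        if st[i,4]>40:
            q=W[lab==i];print(n,"red",cen[i].round(),st[i,4],np.nanpercentile(q,[3,50,97],axis=0).round(3).tolist())
    nl,lab,st,cen=cv2.connectedComponentsWithStats(yel.astype(np.uint8))
    for i in range(1,nl):
        if st[i,4]>40:
            q=W[lab==i];print(n,"yel",cen[i].round(),st[i,4],np.nanpercentile(q,[3,50,97],axis=0).round(3).tolist())
    # spindles
    for nm,(u0,u1) in {"red":(318,350),"yel":(266,292)}.items():
        if n!="top":continue
        m=np.zeros(z.shape,bool);m[118:182,u0:u1]=1
        m&=(z>0.108)&(z<0.135)&(hsv[...,1]<60)
        q=W[m];c=q.mean(0);U,S,V=np.linalg.svd(q-c);print(nm,len(q),c.round(4),V[0].round(3),q[:,0].min().round(3),q[:,0].max().round(3), "zmax",np.percentile(q[:,2],95))
    if n=="top":
        m=np.zeros(z.shape,bool);m[100:135,255:360]=1
        m&=(z>0.132)&(z<.15);q=W[m];c=q.mean(0);V=np.linalg.svd(q-c)[2];print("plate",len(q),c.round(4),V[0].round(3),np.percentile(q,[2,98],axis=0).round(3).tolist())
        m=np.zeros(z.shape,bool);m[200:320,100:215]=1
        m&=(z>0.022)&(z<.036);print("tray rim",m.sum());
        q=W[m][:,:2].astype(np.float32);print(cv2.minAreaRect(q), np.median(W[225:290,135:180,2]))
E
```

```text
top red [364.  78.] 299 [[0.74, -0.237, 0.01], [0.829, -0.15, 0.026], [0.917, -0.114, 0.069]]
top red [ 93. 127.] 241 [[0.641, 0.427, 0.148], [0.66, 0.444, 0.151], [0.677, 0.462, 0.155]]
top red [403. 129.] 44 [[0.699, -0.28, -0.004], [0.711, -0.266, 0.007], [0.726, -0.254, 0.012]]
top red [365. 136.] 124 [[0.67, -0.174, 0.017], [0.685, -0.164, 0.033], [0.703, -0.153, 0.038]]
top red [335. 149.] 258 [[0.618, -0.099, 0.116], [0.628, -0.074, 0.133], [0.64, -0.055, 0.139]]
top red [379. 187.] 171 [[0.593, -0.502, -0.738], [0.643, -0.425, -0.728], [0.743, -0.269, -0.534]]
top red [ 91. 175.] 101 [[0.565, 0.476, 0.027], [0.574, 0.491, 0.03], [0.584, 0.505, 0.032]]
top red [228. 255.] 449 [[0.363, 0.133, 0.044], [0.394, 0.154, 0.064], [0.424, 0.175, 0.07]]
top yel [277. 142.] 259 [[0.629, 0.029, 0.114], [0.64, 0.051, 0.133], [0.653, 0.073, 0.139]]
red 356 [ 0.6513 -0.0757  0.1242] [-1.    -0.01   0.002] 0.569 0.698 zmax 0.13182304934446987
yel 253 [0.6394 0.0507 0.124 ] [-0.996  0.086  0.013] 0.577 0.701 zmax 0.12712035394181895
plate 369 [ 0.7006 -0.0162  0.1385] [-0.059 -0.998  0.001] [[0.693, -0.107, 0.132], [0.709, 0.072, 0.143]]
tray rim 624
((0.39283138513565063, 0.3463186025619507), (0.250009149312973, 0.2294839471578598), 1.2783262729644775) nan
scene red [252. 144.] 172 [[0.615, -0.081, 0.097], [0.625, -0.059, 0.122], [0.64, -0.053, 0.137]]
scene red [251. 164.] 76 [[0.666, -0.214, 0.004], [0.677, -0.159, 0.02], [0.707, -0.152, 0.036]]
scene red [ 92. 219.] 420 [[0.639, 0.432, 0.135], [0.65, 0.454, 0.149], [0.672, 0.465, 0.152]]
scene red [308. 230.] 726 [[0.358, 0.143, 0.004], [0.38, 0.166, 0.05], [0.427, 0.181, 0.069]]
scene yel [223. 159.] 203 [[0.628, 0.043, 0.097], [0.637, 0.07, 0.122], [0.651, 0.077, 0.137]]
```

```bash
python3 - <<'E'
from h import *
p=viewer.camera_params("top")
def pl(px,z):
    c,d=line(px,p);return (c+d*(z-c[2])/d[2])
for nm,a,b in [("red",(337.4,124),(334.4,176)),("yel",(278.5,118),(275,171))]:
    A,B=pl(a,.12),pl(b,.12);v=(B-A)[:2];v/=np.linalg.norm(v);print(nm,A.round(4),B.round(4),v.round(3))
for nm,a,b in [("plate top front",(266,114.2),(352.5,120.5))]:
    A,B=pl(a,.14),pl(b,.14);v=(B-A)[:2];v/=np.linalg.norm(v);print(nm,A.round(4),B.round(4),v.round(3))
d=np.load("pics/top0.npy");W=cloud(d,p)
print(W[225:290:20,135:180:15].round(3).tolist())
im=cv2.imread("pics/top0.png")
cv2.imwrite("pics/c3.png",cv2.resize(im[205:320,100:215],None,fx=5,fy=5,interpolation=2))
im,_=viewer.capture("top")
t=[x for x in spotter.trace("top","tray_in")]
print([(x["centre"],x["conf"],x["mask"].sum()) for x in t])
m=t[0]["mask"].astype(np.uint8);c=max(cv2.findContours(m,0,1)[0],key=cv2.contourArea)
R=cv2.minAreaRect(c);print(R)
for q in cv2.boxPoints(R): print(q.round(1),pl(q,.03).round(3),pl(q,0.).round(3))
p=viewer.camera_params("scene"); 
E
```

```text
red [ 0.6878 -0.0818  0.12  ] [ 0.5718 -0.0757  0.12  ] [-0.999  0.052]
yel [0.6983 0.0482 0.12  ] [0.5797 0.0536 0.12  ] [-0.999  0.045]
plate top front [0.7001 0.0762 0.14  ] [ 0.6906 -0.1106  0.14  ] [-0.051 -0.999]
[[[0.458, 0.384, 0.013], [0.459, 0.351, 0.002], [0.459, 0.31, 0.02]], [[0.41, 0.384, 0.003], [0.411, 0.347, 0.006], [0.412, 0.311, 0.005]], [[0.362, 0.38, 0.006], [0.363, 0.345, 0.004], [0.364, 0.309, 0.005]], [[0.315, 0.378, 0.005], [0.316, 0.343, 0.003], [0.317, 0.307, 0.005]]]
[([154.7, 261.9], 0.84, np.int64(5179))]
((155.67648315429688, 262.79412841796875), (66.21221923828125, 80.27928924560547), 14.03624439239502)
[113.8 293.7] [0.297 0.419 0.03 ] [0.293 0.429 0.   ]
[133.3 215.8] [0.479 0.384 0.03 ] [0.48  0.393 0.   ]
[197.5 231.9] [0.445 0.23  0.03 ] [0.445 0.235 0.   ]
[178.1 309.8] [0.264 0.268 0.03 ] [0.259 0.274 0.   ]
```

View pics/c3.png

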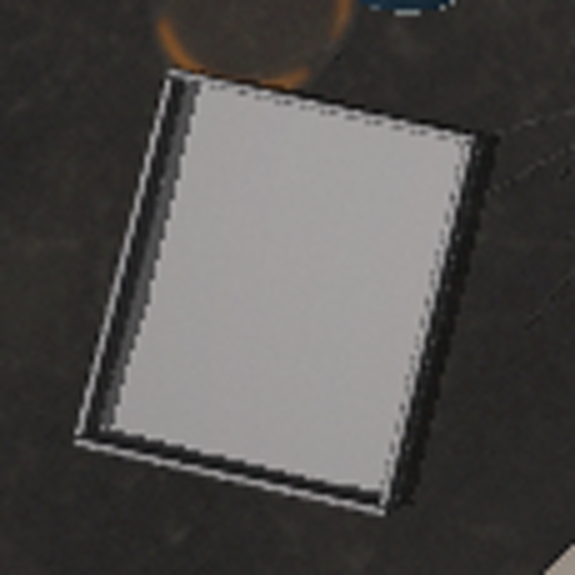

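```bash
python3 - <<'E'
from h import *
s=r.sense();p=viewer.camera_params("wrist");R=s["ee_rot"]
print(p["mtx"].round(1).tolist(), (R.T@(p["pose"][:3,3]-s["tcp_pos"])).round(3),(R.T@p["pose"][:3,:3]).round(3).tolist())
p=viewer.camera_params("scene")
for X in [(.627,-.0786,.113),(.5718,-.0757,.12),(.371,.326,.004)]: print(proj(X,p).round(1))
E
```

```text
[[328.9, 0.0, 248.9], [0.0, 328.9, 190.8], [0.0, 0.0, 1.0]] [-0.091  0.    -0.073] [[0.0, -0.267, 0.964], [1.0, -0.0, -0.0], [0.0, 0.964, 0.267]]
[254.6 145. ]
[273.2 145.8]
[281.4 295.1]
```

move_arm --series '[[[0,0,-0.2,0.6,0.7,0,1],[0,0,-0.2,0.6,0.7,0,1],[0,0,-0.2,0.6,0.7,0,1],[0,0,-0.2,0.6,0.7,0,1],[0,0,-0.2,0.6,0.7,0,1],[0,0,-0.2,0.6,0.7,0,1],[0,0,-0.2,0.6,0.7,0,1],[0,0,-0.2,0.6,0.7,0,1],[0,0,-0.2,0.6,0.7,0,1],[0,0,-0.2,0.6,0.7,0,1],[0,0,0,0,0,0,1]]]'

```text
time_s: 1.98
tcp_pos: [0.542, -0.1667, 0.2937]
ee_rot: [[0.005, 0.011, 1.0], [-0.004, 1.0, -0.011], [-1.0, -0.004, 0.006]]
wrist_force: [-0.0, -0.4, 0.1]
gripper_width: 0.998
```

move_arm --series '[[[0,0,-0.15,0.1,0.7,0,1],[0,0,-0.15,0.1,0.7,0,1],[0,0,0,0,0,0,1]]]'

```text
time_s: 2.35
tcp_pos: [0.5536, -0.0817, 0.2937]
ee_rot: [[0.005, 0.056, 0.998], [-0.004, 0.998, -0.056], [-1.0, -0.004, 0.005]]
wrist_force: [0.3, 1.1, 0.7]
gripper_width: 0.997
```

```bash
python3 - <<'E'
from h import *
s=r.sense();print(s["tcp_pos"],s["ee_rot"].round(3).tolist())
p=viewer.camera_params("wrist");im,d=viewer.capture("wrist");cv2.imwrite("pics/w1.png",im[:,:,::-1]);np.save("pics/w1.npy",d)
np.savez("pics/w1p.npz",**p)
W=cloud(d,p);hsv=cv2.cvtColor(im,cv2.COLOR_RGB2HSV)
red=((hsv[...,0]<8)|(hsv[...,0]>172))&(hsv[...,1]>150)&(hsv[...,2]>80)
nl,lab,st,cen=cv2.connectedComponentsWithStats(red.astype(np.uint8))
for i in range(1,nl):
    if st[i,4]>100: print(cen[i].round(),st[i,:4],np.nanpercentile(W[lab==i],[2,50,98],axis=0).round(4).tolist())
z=W[...,2]
for n,x in [("roll",(.627,-.0786,.113)),("tip",(.5718,-.0757,.12)),("root",(.6878,-.0818,.12))]: print(n,proj(x,p).round())
E
```

```text
[ 0.55356551 -0.08166697  0.29367908] [[0.005, 0.056, 0.998], [-0.004, 0.998, -0.056], [-1.0, -0.004, 0.005]]
[481.  14.] [448   0  64  32] [[0.4004, 0.1274, 0.007], [0.4171, 0.14, 0.0482], [0.4286, 0.1588, 0.0616]]
[163. 170.] [130 137  60  74] [[0.5899, -0.5005, -0.7399], [0.6766, -0.3314, -0.6796], [0.742, -0.2422, -0.2672]]
[238. 250.] [230 244  21  13] [[0.6141, -0.1019, 0.0935], [0.6151, -0.0955, 0.1062], [0.6161, -0.0853, 0.1182]]
[275. 250.] [265 244  19  13] [[0.6163, -0.0692, 0.0929], [0.617, -0.0605, 0.1068], [0.6178, -0.0549, 0.1179]]
[157. 321.] [141 308  33  25] [[0.5271, -0.234, 0.0061], [0.7577, -0.2169, 0.0108], [0.7746, -0.0968, 0.3251]]
roll [257. 264.]
tip [257. 210.]
root [257. 326.]
```

View pics/w1.png

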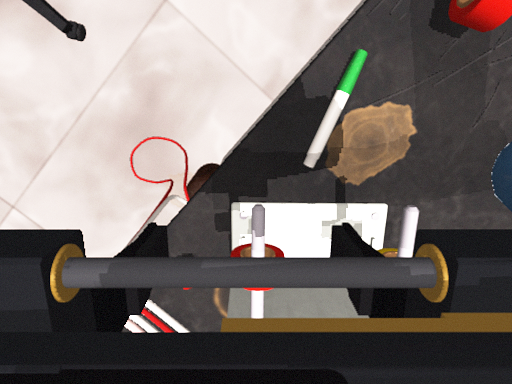

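move_arm --series '[[[0,0,0,0.62,0.05,0,1],[0,0,0,0.62,0,0,1],[0,0,0,0,0,-0.6,1],[0,0,0,0,0,-0.6,1],[0,0,0,0,0,-0.3,1],[0,0,0,0,0,0,1]]]'

```text
time_s: 3.15
tcp_pos: [0.6274, -0.0894, 0.2025]
ee_rot: [[0.006, 0.066, 0.998], [-0.006, 0.998, -0.066], [-1.0, -0.005, 0.006]]
wrist_force: [-1.0, 0.2, 0.6]
gripper_width: 1.005
```

move_arm --series '[[[0,0,0.1,0.01,0.18,0,1],[0,0,0,0,0,0,1]]]'

```text
time_s: 3.4
tcp_pos: [0.6286, -0.0794, 0.2046]
ee_rot: [[0.009, 0.052, 0.999], [-0.006, 0.999, -0.052], [-1.0, -0.005, 0.009]]
wrist_force: [-0.4, -0.3, 0.4]
gripper_width: 0.998
```

move_arm --series '[[[0,-0.05,0,0,0.02,-0.35,1],[0,0,0,0,0,-0.32,1],[0,0,0,0,0,0,1]]]'

```text
time_s: 3.78
tcp_pos: [0.6302, -0.0776, 0.1678]
ee_rot: [[0.024, 0.051, 0.998], [-0.005, 0.999, -0.05], [-1.0, -0.004, 0.024]]
wrist_force: [-0.0, 0.2, -0.9]
gripper_width: 1.0
```

```bash
python3 - <<'E'
from h import *
for n in ["scene","top"]:
    im,d=viewer.capture(n);c=im[90:200,180:340] if n=="scene" else im[90:200,240:400]
    cv2.imwrite(f"pics/{n}2.png",cv2.resize(c[:,:,::-1],None,fx=5,fy=5,interpolation=2))
E
```

```text
(no output)
```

View pics/scene2.png

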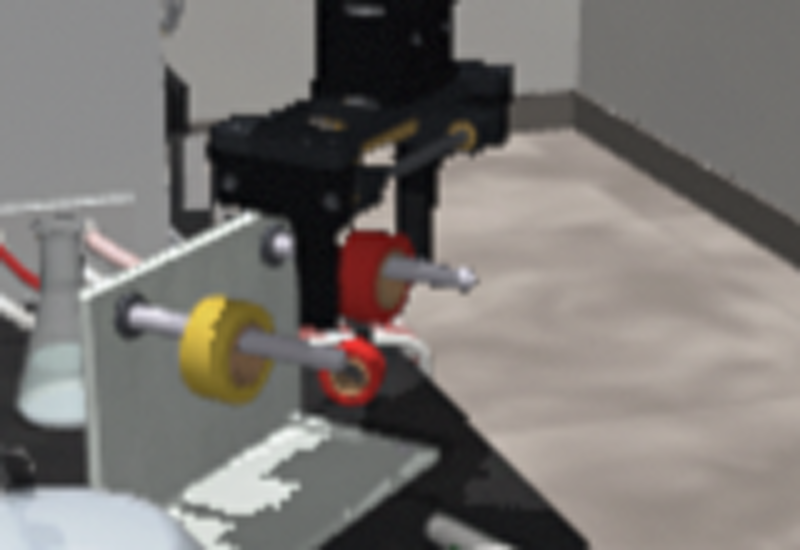

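move_arm --series '[[[0,0.17,0,-0.03,-0.01,-0.06,1],[0,0,0,0,0,0,1]]]'

```text
time_s: 4.12
tcp_pos: [0.6303, -0.0782, 0.1678]
ee_rot: [[0.005, 0.05, 0.999], [-0.005, 0.999, -0.05], [-1.0, -0.005, 0.006]]
wrist_force: [-0.7, 0.1, 0.4]
gripper_width: 1.0
```

move_arm --series '[[[0,0,0,-0.05,0,-0.08,1],[0,0,0,0,0,0,1]]]'

```text
time_s: 4.38
tcp_pos: [0.6272, -0.0783, 0.1631]
ee_rot: [[0.006, 0.05, 0.999], [-0.005, 0.999, -0.05], [-1.0, -0.005, 0.006]]
wrist_force: [1.3, -0.3, -0.6]
gripper_width: 0.997
```

Well placed; close.

move_arm --series '[[[0,0,0,0,0,0,0.4],[0,0,0,0,0,0,0.4],[0,0,0,0,0,0,0.4],[0,0,0,0,0,0,0.4],[0,0,0,0,0,0,0.4],[0,0,0,0,0,0,0.4]]]'

```text
time_s: 5.12
tcp_pos: [0.6273, -0.0783, 0.1633]
ee_rot: [[0.006, 0.05, 0.999], [-0.005, 0.999, -0.05], [-1.0, -0.005, 0.007]]
wrist_force: [0.3, 0.1, -0.2]
gripper_width: 0.574
```

move_arm --series '[[[0,0,0,0,0,0,0],[0,0,0,0,0,0,0],[0,0,0,0,0,0.11,0],[0,0,0,0,0,0,0]]]'

```text
time_s: 5.62
tcp_pos: [0.6273, -0.0783, 0.1703]
ee_rot: [[0.006, 0.05, 0.999], [-0.005, 0.999, -0.05], [-1.0, -0.005, 0.006]]
wrist_force: [0.2, 0.3, 0.3]
gripper_width: 0.573
```

move_arm --series '[[[0,0,0,-0.25,0.013,0,0],[0,0,0,-0.25,0.013,0,0],[0,0,0,0,0,0,0]]]'

```text
time_s: 6.0
tcp_pos: [0.5967, -0.0767, 0.1703]
ee_rot: [[0.007, 0.05, 0.999], [-0.005, 0.999, -0.05], [-1.0, -0.005, 0.007]]
wrist_force: [-0.5, 0.5, -0.1]
gripper_width: 0.574
```

```bash
python3 - <<'E'
from h import *
for n in ["scene"]:
    im,d=viewer.capture(n);c=im[90:200,180:340] if n=="scene" else im[90:200,240:400]
    cv2.imwrite(f"pics/{n}3.png",cv2.resize(c[:,:,::-1],None,fx=5,fy=5,interpolation=2))
E
```

```text
(no output)
```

View pics/scene3.png

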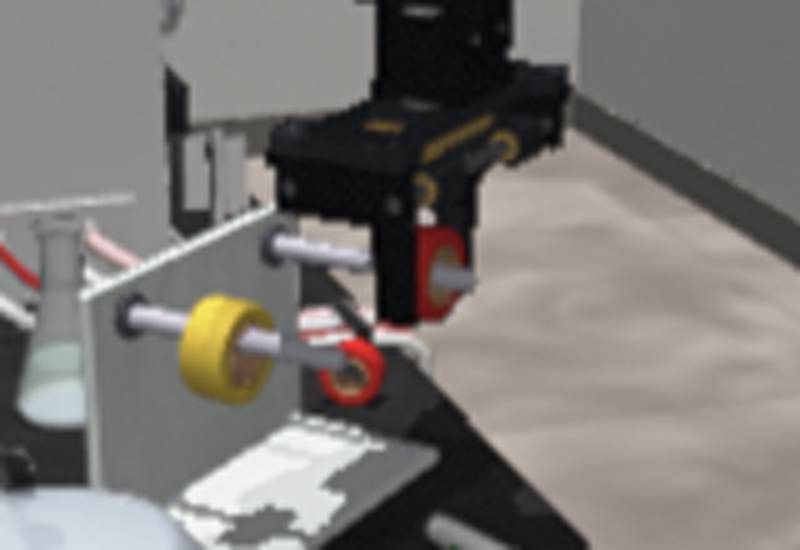

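The roll at crop (440,270) moved with the gripper, with the spindle centred in its bore. I'll carry on sliding it off.

move_arm --series '[[[0,0,0,-0.3,0.015,0,0],[0,0,0,-0.3,0.015,0,0],[0,0,0,-0.3,0.015,0,0],[0,0,0,-0.3,0.015,0,0],[0,0,0,-0.3,0.015,0,0],[0,0,0,0,0,0,0]]]'

```text
time_s: 6.8
tcp_pos: [0.5103, -0.0719, 0.1711]
ee_rot: [[0.013, 0.049, 0.999], [-0.006, 0.999, -0.049], [-1.0, -0.005, 0.013]]
wrist_force: [1.4, 0.6, 0.2]
gripper_width: 0.576
```

```bash
python3 - <<'E'
from h import *
im,d=viewer.capture("scene");cv2.imwrite("pics/scene4.png",im[:,:,::-1])
E
```

```text
(no output)
```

View pics/scene4.png

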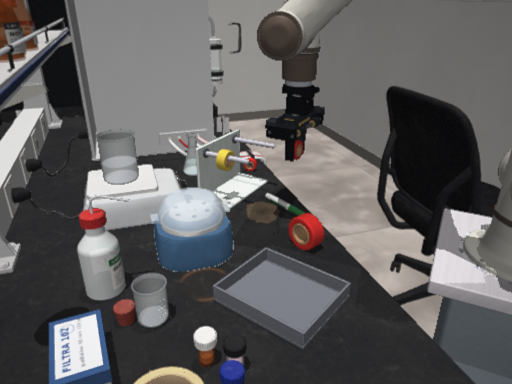

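move_arm --series '[[[0,0,0,0,0,0.5,0],[0,0,0,0,0.2,0.5,0],[0,0,-0.12,-0.26,0.7,0,0],[0,0,-0.12,-0.26,0.7,0,0],[0,0,-0.12,-0.26,0.7,0,0],[0,0,-0.12,-0.26,0.7,0,0],[0,0,-0.12,-0.26,0.7,0,0],[0,0,-0.12,-0.26,0.7,0,0],[0,0,-0.12,-0.26,0.7,0,0],[0,0,-0.12,-0.26,0.7,0,0],[0,0,0,0,0,0,0]]]'

```text
time_s: 8.22
tcp_pos: [0.3965, 0.2936, 0.2372]
ee_rot: [[0.03, 0.186, 0.982], [-0.002, 0.982, -0.186], [-1.0, 0.004, 0.03]]
wrist_force: [0.0, -0.4, -0.7]
gripper_width: 0.572
```

move_arm --series '[[[0,0.2,0,-0.42,0.54,0,0],[0,0,0,0,0,0,0]]]'

```text
time_s: 8.48
tcp_pos: [0.3721, 0.3279, 0.2373]
ee_rot: [[0.002, 0.186, 0.982], [-0.001, 0.982, -0.186], [-1.0, -0.001, 0.002]]
wrist_force: [0.1, -0.2, -0.9]
gripper_width: 0.573
```

```bash
python3 - <<'E'
from h import *
for n in ["scene","top"]:
    im,d=viewer.capture(n);cv2.imwrite(f"pics/{n}5.png",im[:,:,::-1])
E
```

```text
(no output)
```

View pics/scene5.png

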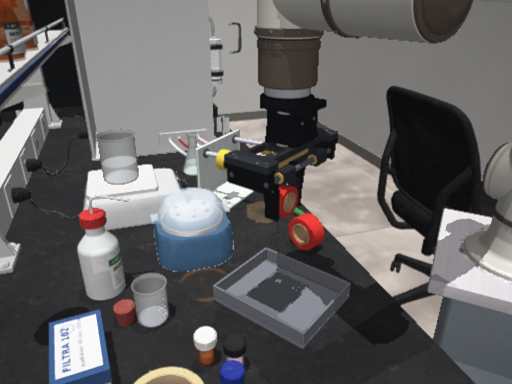

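View pics/top5.png

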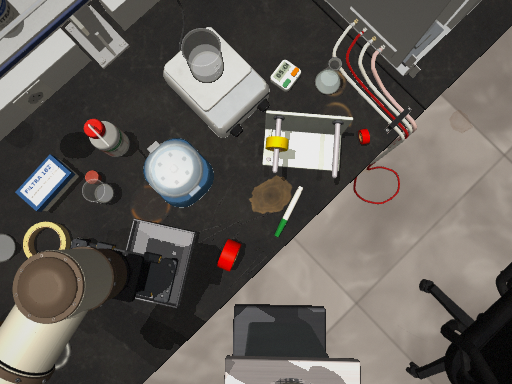

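The roll hangs in the gripper above the tray, at scene (288,200), and the shadow falls on the tray floor. I'll lower it.

move_arm --series '[[[0,0,0,0,0,-0.5,0],[0,0,0,0,0,-0.5,0],[0,0,0,0,0,-0.5,0],[0,0,0,0,0,-0.5,0],[0,0,0,0,0,-0.3,0],[0,0,0,0,0,0,0]]]'

```text
time_s: 9.32
tcp_pos: [0.3773, 0.3211, 0.0964]
ee_rot: [[0.005, 0.197, 0.98], [-0.001, 0.98, -0.197], [-1.0, -0.0, 0.005]]
wrist_force: [1.1, -0.3, 0.1]
gripper_width: 0.574
```

move_arm --series '[[[0,0,0,-0.05,0.05,-0.17,0],[0,0,0,0,0,-0.05,0],[0,0,0,0,0,0,0]]]'

```text
time_s: 9.7
tcp_pos: [0.3755, 0.3246, 0.0842]
ee_rot: [[0.007, 0.198, 0.98], [0.002, 0.98, -0.198], [-1.0, 0.003, 0.006]]
wrist_force: [0.4, -0.2, 0.2]
gripper_width: 0.573
```

move_arm --series '[[[0,0,0,0,0,-0.05,0],[0,0,0,0,0,-0.02,0],[0,0,0,0,0,0,0]]]'

```text
time_s: 10.07
tcp_pos: [0.3757, 0.3252, 0.0806]
ee_rot: [[0.008, 0.197, 0.98], [0.004, 0.98, -0.197], [-1.0, 0.005, 0.007]]
wrist_force: [-0.7, -0.5, -0.0]
gripper_width: 0.571
```

move_arm --series '[[[0,0,0,0,0,-0.03,0],[0,0,0,0,0,0,0]]]'

```text
time_s: 10.32
tcp_pos: [0.3758, 0.3253, 0.0789]
ee_rot: [[0.008, 0.197, 0.98], [0.004, 0.98, -0.197], [-1.0, 0.006, 0.007]]
wrist_force: [0.4, -0.3, -0.1]
gripper_width: 0.577
```

move_arm --series '[[[0,0,0,0,0,-0.03,0],[0,0,0,0,0,0,0]]]'

```text
time_s: 10.58
tcp_pos: [0.3759, 0.3255, 0.0791]
ee_rot: [[0.009, 0.196, 0.981], [0.004, 0.981, -0.196], [-1.0, 0.006, 0.008]]
wrist_force: [-0.3, -0.6, -0.3]
gripper_width: 0.571
```

```bash
python3 - <<'E'
from h import *
im,d=viewer.capture("scene");cv2.imwrite("pics/scene6.png",cv2.resize(im[180:350,190:380,::-1],None,fx=4,fy=3.5,interpolation=2))
E
```

```text
(no output)
```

View pics/scene6.png

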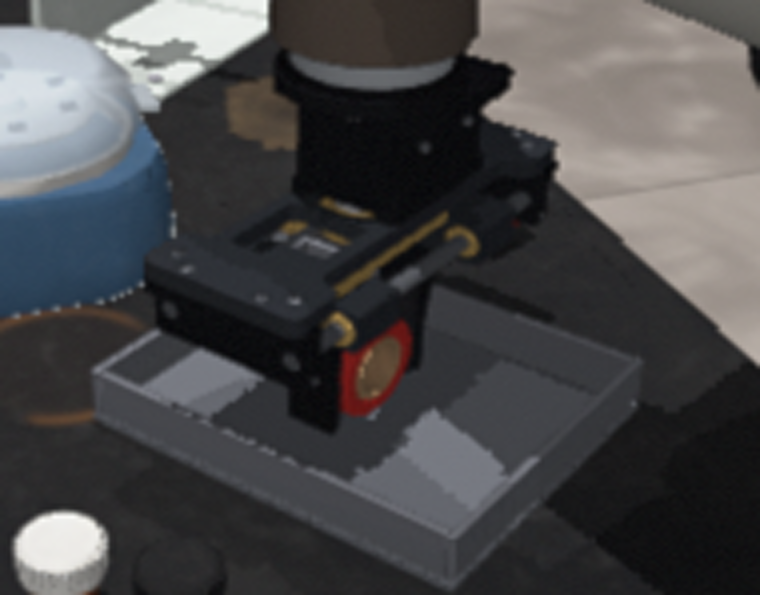

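The roll sits in the middle of the tray, essentially on the floor (crop 375,365). I'll open partway, then fully clear of it, and retreat straight up.

move_arm --series '[[[0,0,0,0,0,0,0.62],[0,0,0,0,0,0,0.75],[0,0,0,0,0,0,0.8],[0,0,0,0,0,0,0.8],[0,0,0,0,0,0,0.8]]]'

```text
time_s: 11.25
tcp_pos: [0.376, 0.3255, 0.0783]
ee_rot: [[0.009, 0.196, 0.981], [0.004, 0.981, -0.196], [-1.0, 0.005, 0.008]]
wrist_force: [0.6, -0.1, -0.1]
gripper_width: 0.797
```

```bash
python3 - <<'E'
from h import *
im,d=viewer.capture("scene");cv2.imwrite("pics/scene7.png",cv2.resize(im[180:350,190:380,::-1],None,fx=4,fy=3.5,interpolation=2))
E
```

```text
(no output)
```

View pics/scene7.png

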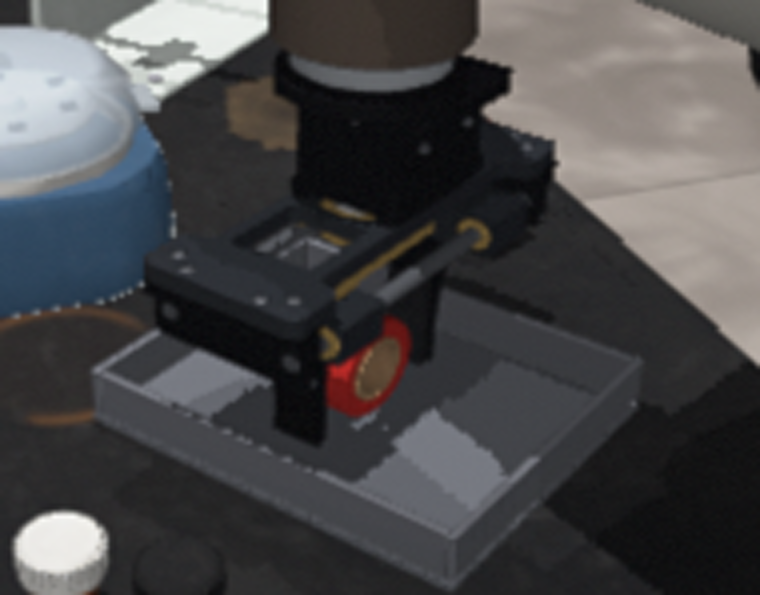

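The roll is standing free between the open fingers. Retreating straight up.

move_arm --series '[[[0,0,0,0,0,0.2,0.8],[0,0,0,0,0,0.4,0.8],[0,0,0,0,0,0.6,0.8],[0,0,0,0,0,0.6,0.8],[0,0,0,0,0,0.6,0.8],[0,0,0,0,0,0.3,0.8],[0,0,0,0,0,0,0.8],[0,0,0,0,0,0,0.8],[0,0,0,0,0,0,0.8],[0,0,0,0,0,0,0.8]]]'

```text
time_s: 12.55
tcp_pos: [0.3748, 0.3235, 0.2485]
ee_rot: [[0.009, 0.196, 0.981], [0.004, 0.981, -0.196], [-1.0, 0.006, 0.008]]
wrist_force: [-0.5, -0.1, -0.2]
gripper_width: 0.799
```

```bash
python3 - <<'E'
from h import *
im,d=viewer.capture("scene");cv2.imwrite("pics/scene8.png",im[:,:,::-1])
im,d=viewer.capture("wrist");p=viewer.camera_params("wrist");cv2.imwrite("pics/w8.png",im[:,:,::-1])
print(r.sense()["time_s"])
E
```

```text
12.65
```

View pics/scene8.png

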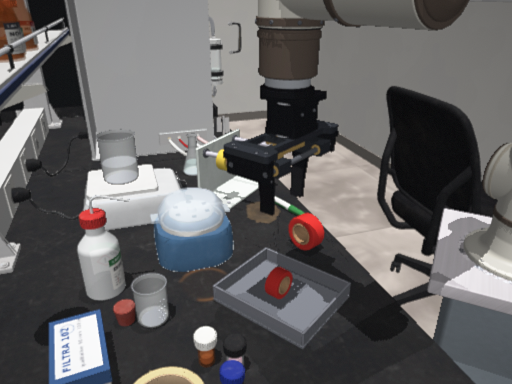

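move_arm --series '[[[0,0,0,0,0,0,0.8],[0,0,0,0,0,0,0.8],[0,0,0,0,0,0,0.8],[0,0,0,0,0,0,0.8],[0,0,0,0,0,0,0.8],[0,0,0,0,0,0,0.8],[0,0,0,0,0,0,0.8],[0,0,0,0,0,0,0.8]]]'

```text
time_s: 13.65
tcp_pos: [0.3748, 0.3236, 0.2481]
ee_rot: [[0.009, 0.196, 0.981], [0.003, 0.981, -0.196], [-1.0, 0.005, 0.008]]
wrist_force: [-0.3, -0.5, 0.5]
gripper_width: 0.8
```

```bash
python3 - <<'E'
from h import *
a=cv2.imread("pics/scene8.png")
im,d=viewer.capture("scene");b=im[:,:,::-1]
t,_=viewer.capture("top");cv2.imwrite("pics/top9.png",t[:,:,::-1])
for q in (a,b):
    h=cv2.cvtColor(np.ascontiguousarray(q),cv2.COLOR_BGR2HSV);m=((h[...,0]<8)|(h[...,0]>172))&(h[...,1]>150)&(h[...,2]>60)
    v,u=np.nonzero(m[255:310,250:310]);print(u.mean()+250,v.mean()+255,len(u))
E
```

```text
276.67676767676767 281.86464646464646 495
276.69215291750504 281.8651911468813 497
```

View pics/top9.png

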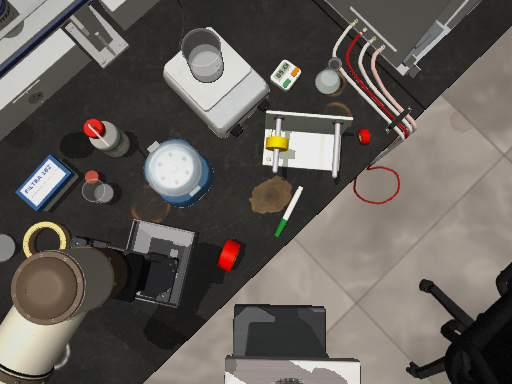

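The roll is not moving, the yellow roll is still on its spindle at top (277,143), and both look-alikes are where they were.

```bash
python3 -c "
from station import r
print(r.finish_job())"
```

```text
the job is handed in; nothing more can be done
None
```

The red roll is off its spindle and standing in the middle of the grey tray. I handed the job in at about 14 s on the robot's clock.

- **What I did:** I picked out the middle-sized red roll, on the holder's -y spindle. I gripped it across its diameter at about 50 mm and lifted it 7 mm to centre the bore on the spindle. Then I slid it off the open end, lowered it into the tray, released it and backed straight up.
- **Last checks:** The roll stayed still in the scene picture (less than 0.1 px) over the last second or so. The gripper was well clear of it. The yellow roll was still on its spindle, and the large and small red rolls had not been disturbed. The wrist force stayed around 1–2 N in every reading.
- **What disagreed:**
  - My first spindle direction from the depth points was off for both spindles, so I used the picture edges instead.
  - Several moves fell short or drifted by 5–10 mm and were corrected.
  - I felt no clear contact on lowering, so the roll may have dropped a millimetre or so on release.
  - The top view of the tray was blocked by the arm at the end, so the final check of the roll rests on the scene camera alone.

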